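# Swing the candle mould tray to its stop and wedge it

### The arm

A 6-joint arm with a two-finger parallel gripper is mounted at the origin on the work surface. World frame = base frame: x ahead of the robot, y to its left, z up, the work surface at z = 0. Lengths are in m, angles in rad, forces in N, time in s.
With the tool pointing down it reaches from about 0.375 to 0.9 m from the base axis. Payload 3.1 kg.
Tool frame: the origin (TCP) lies at the very end of the fingers, on their centre line; the grasp point (between the pads) lies 19 mm behind it; z points along the fingers, x is the direction in which the jaws open and shut, and the axes are right-handed (so a half turn about z gives the same grasp; the last joint's range is limited). The gripper opens to 85 mm and grips with 20 to 120 N. Pads are 22 mm wide; open, the fingers measure 114 mm over their backs; the gripper's body (76 mm by 85 mm) begins 54 mm behind the grasp point. The pads swing forward as they close: fully open they stand 13 mm farther back than shut.
Start: joints at [0.927, 0.527, 1.433, -0, 1.181, -0.178], TCP at [0.28, 0.559, 0.231] pointing down, gripper open.
Joint ranges: [-3.08, 3.08], [-0.75, 2.2], [0.22, 2.44], [-1.43, 4.57], [0, 2.65], [-2.85, 2.85]. Speed limits (rad/s): [2.79, 2.79, 3.14, 3.14, 3.14, 3.14].

### API

Orientations are given as a unit quaternion [x, y, z, w].
In Python, from plant import robot gives the robot as it stands.
- The arm moves only by the shell command python3 -m pendant 'ROWS' [OPENING] [FORCE]. ROWS is a JSON object of lists of equal length, an entry for each row: "translation": the shift along the tool's x, y, z in units of 3 cm (1.0 is 3 cm), a list of three; "dr": the turn, a rotation vector about the tool's x, y, z in units of 5 degrees (1.0 is 5 degrees), a list of three. A call has 1 to 5 rows; each row shifts and turns the commanded pose from where the row before left it, along the tool's axes as they then stand; what a row does not reach is not made up. A row lasts 1/12 s, in which the tool goes at most 41.7 mm and 7.16 degrees, less where a joint would pass 70% of its speed; a pose out of reach is approached as far as the arm can. A call with a number of a shift or a turn outside -1 to 1 is refused whole. A call with a gripper value outside its range is refused whole. OPENING is the opening, from -1 (shut) to 1 (fully open), set as the call begins (- or left out, the last holds). The fingers move at their own pace and stop on an object; FORCE is the grip in N (left out, the last holds). Time passes only in rows, so rows that do not move let the fingers close. It gives the time, the measured TCP pose, the force and the opening at its end, in the units of the state.
- robot.state(): the state, without advancing time (a new reading comes with each control period).
- robot.snapshot(name): name is "scene" or "side" or "wrist"; returns (picture, depth): 384x512x3 uint8, red, green, blue; 384x512 float32, m along the optical axis (not along the pixel's ray), 0 where there is no reading.
- robot.get_calibration(name): a dict with "K" (3x3 intrinsics, pixels), "world_from_camera" (4x4, takes a point from camera to world coordinates); the wrist camera has in their place "hand_eye" (4x4, takes a point from camera to tool coordinates, whose origin is the TCP and whose axes are the tool frame's). Camera axes: x right, y up, looking along -z (the intrinsics and any distortion apply to the point x, -y, -z); pixel columns grow to the right and rows downward; lengths in m; the calibration is good to about 2 mm. The wrist camera is an equidistant fisheye: a pixel r from the principal point sees the ray r / f radians off the axis. A picture is of the moment at which its call begins: read the wrist's pose just before it. get_calibration takes no time and is no camera call.
- robot.sign_off(): hands the job in, once; it reports no verdict.
The state is a dict: "time_s": time; "joints": joint angles; "qvel": joint speeds; "joint_efforts": joint torques, N m; "ee_pos": TCP position; "orientation": TCP orientation; "force": force on the tool from outside, world axes, zero at the start; "moment": the same for the moment, N m; "grip_width": finger opening in m.
Only numpy, scipy, OpenCV 4.12 (cv2) and the standard library are available. Lean on these libraries where they do the work, as an engineer would, in place of code of your own. Each camera call takes 0.05 s, during which the arm holds its last target.

### The job

Push the aluminium mould tray near its free corner so that it pivots on its pin away from where it stands, round to the stop block, until it bears firmly against the tip of the stop screw (about half a kilogram-force, held for a moment) while the wedge is still drawn back. Then let go of it and slide the wooden wedge in behind the tray's free end until it jams, so that the tray stays clamped between wedge and screw on its own. Never push tray or wedge with more than about 2 kilograms-force (20 N), and leave the bottle, jug and paper cup where they stand.

Things in the scene. Friction and masses are not known exactly. Their poses are not given: they have to be found in the camera images.
- board: Fixed plywood board 340 (x) by 380 (y) by 18 mm thick, flat on the table; origin: centre of its underside, z up. A flush slot in it marks the wedge's path.
- pin (a point): Axis of the fixed steel pivot pin at the board's top: board x = 40, y = -130, z = 18 mm. Pin 12 mm thick; its 24 mm wide head ends 24.5 mm above the board's top.
- tray: Loose hollow aluminium tray 190 long, 80 wide, 18 mm thick, 0.35 to 0.55 kg, flat on the board, its hole on the pin (0.7 mm play); three fixed white moulds 42 mm wide, 30 mm high on its centreline. Origin: hole axis, underside; x to the free end (165 mm), sides at y = +40 and -40, z up. Starts 0.55 to 1.05 rad anticlockwise (from above) of board +y. Dry friction, 1 to 3 N at the free end; stays where left.
- corner (a point): Free corner of the tray (tray x = 165, y = +40, z = 9 mm). Push on the y = +40 side near it to turn the tray clockwise (from above); home is when the y = -40 side meets the stop screw, the tray's x axis then within about 0.08 rad of board +y, depending on the screw. The wedge later jams on this corner.
- stop: Fixed aluminium block 30 (x) by 44 (y) by 30 mm high, axes as the board's; origin: centre of its underside, at board x = 113.5, y = 10, z = 18 mm. A rigid level 10 mm screw, 10 mm above the board, points from it to board -x at the tray. Its flat tip stands 25.5 to 41.5 mm from the origin: the setting differs each time and is not measured; find it by feel or by looking.
- wedge: Wooden wedge 80 long, 22 mm high, knob (14 mm wide, 18 high) on top at x = 12, y = 66. Axes as the board's; origin: underside of the thin tip (8 mm wide, x = 0 to 8) on its straight side; sloping side faces +x at 18 degrees to y. Slides only along board y, friction about 2.5 N, stays where left. Starts drawn back, origin at board x = -21, y = 55 to 75 mm, clear of the tray's sweep.
- butt (a point): Middle of the wedge's flat thick end (wedge x = 17, y = 80, z = 11 mm; the face is 34 wide, 22 mm high). Push here towards board -y to drive the wedge between its slot and the tray's corner; it jams with its origin (tip) at board y = -42 to 30 mm, depending on the screw, then holds itself.
- scent: Small loose amber glass bottle with white cap, 26 mm diameter, 58 mm high, standing on the board's corner at about board x = -125, y = 145 mm; origin at its base centre. Leave alone.
- jug: Loose clear plastic jug with a handle, 100 mm diameter, 110 mm high, on the table to the left of the board; origin at its base centre. Leave alone.
- cup: Loose white paper cup, 90 mm diameter, 85 mm high, on the table to the right of the board; origin at its base centre. Leave alone.
Not all that is in view belongs to the job. Several things have the shape of the tray; the one meant has the colours described above.

How it is judged:
On the way:
1. the tray bears on the stop with more than 4 N for 0.15 s, with the wedge still drawn back (its origin beyond board y = 48 mm) (contact force between tray and stop above 4 N and y of wedge in the frame of board above 0.048 m), for 0.15 s.
At the end, for the whole second after the job is handed in: The tray lies at rest within 0.11 rad of board +y, clamped on its own: more than 1 N between tray and stop and more than 1 N between tray and wedge, the wedge's tip past the tray's free end (its origin below board y = 32 mm) (contact force between tray and stop above 1 N and contact force between tray and wedge above 1 N and y of wedge in the frame of board below 0.032 m and angle between the x axis of tray and the y axis of board, either way round below 0.11 rad and linear speed of each of tray, wedge below 0.01 m/s); the robot touches nothing.
It fails at once if the robot pushes the tray with more than 25 N (contact force between any of the fingers, the arm and tray above 25 N).
It fails at once if the robot pushes the wedge with more than 25 N (contact force between any of the fingers, the arm and wedge above 25 N).
It fails at once if the amber bottle is moved more than 15 mm or tipped (distance of scent from where it was at the start of the episode above 0.015 m or angle between scent's own z axis and vertical above 0.3 rad).
It fails at once if the jug is moved more than 15 mm or tipped (distance of jug from where it was at the start of the episode above 0.015 m or angle between jug's own z axis and vertical above 0.3 rad).
It fails at once if the paper cup is moved more than 15 mm or tipped (distance of cup from where it was at the start of the episode above 0.015 m or angle between cup's own z axis and vertical above 0.3 rad).
It also fails if it takes over 61 s, if anything falls off the work surface, if the arm or the gripper's body presses on something with over 40 N, if the wrist force passes 120 N, or if a joint passes its speed limit or range.

## Working session

There is one attempt and no reset: what is moved stays moved. The work goes in short steps, Python scripts to look and compute and a shell command to move; the robot and the scene stay as the last step left them, time stands still between calls to the robot, and variables do not carry over. Pictures are saved under pics/ and viewed, and the job is handed in when it is done.

```bash
ls; mkdir -p pics
python3 - <<'E'
from plant import robot
import cv2, numpy as np
print(robot.state())
for n in ["scene","side","wrist"]:
    p,d=robot.snapshot(n); cv2.imwrite(f"pics/{n}0.png",p[...,::-1]); np.save(f"pics/{n}0d.npy",d)
    c=robot.get_calibration(n); print(n,{k:np.round(v,4).tolist() if not isinstance(v,str) else v for k,v in c.items()})
E
```

```text
pics
{'time_s': 0.0, 'joints': array([ 9.27518042e-01,  5.28505522e-01,  1.43390397e+00,  3.05084960e-05,
        1.18140947e+00, -1.78528028e-01]), 'qvel': array([ 1.35195855e-03,  1.10200422e-03,  3.36813827e-05,  2.37427571e-04,
       -9.63410159e-04,  3.67996743e-05]), 'joint_efforts': array([-5.79322987e-04, -4.42341614e+01, -1.78022736e+01, -3.56398687e-04,
        8.42365116e-03, -2.81868898e-05]), 'ee_pos': array([0.27966756, 0.55813218, 0.23030892]), 'orientation': array([ 8.50943050e-01,  5.25256782e-01, -1.04116329e-03,  3.94066078e-04]), 'force': array([ 0.5530943 ,  0.1707836 , -0.19673088]), 'moment': array([ 0.01500197,  0.02338776, -0.02336381]), 'grip_width': 0.08562920645504651}
scene {'K': [[371.1784, 0.0, 254.6458], [0.0, 371.1784, 190.1357], [0.0, 0.0, 1.0]], 'world_from_camera': [[-0.8024, -0.3563, 0.4787, 0.9777], [0.5963, -0.4475, 0.6665, 0.7448], [-0.0232, 0.8202, 0.5716, 0.6997], [0.0, 0.0, 0.0, 1.0]]}
side {'K': [[351.1915, 0.0, 262.2075], [0.0, 351.1915, 192.9091], [0.0, 0.0, 1.0]], 'world_from_camera': [[0.9425, 0.1712, -0.287, 0.1242], [-0.3341, 0.4943, -0.8025, -0.8074], [0.0045, 0.8523, 0.5231, 0.5919], [0.0, 0.0, 0.0, 1.0]]}
wrist {'K': [[297.3186, 0.0, 252.8744], [0.0, 297.3186, 194.4384], [0.0, 0.0, 1.0]], 'hand_eye': [[1.0, -0.0005, 0.0001, 0.0006], [-0.0005, -0.9472, -0.3208, -0.0816], [0.0003, 0.3208, -0.9472, -0.1425], [0.0, 0.0, 0.0, 1.0]]}
```

View pics/scene0.png

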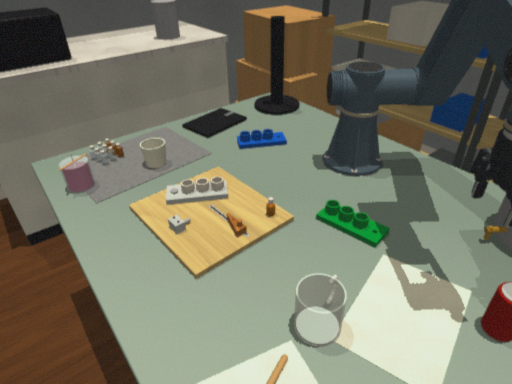

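View pics/side0.png

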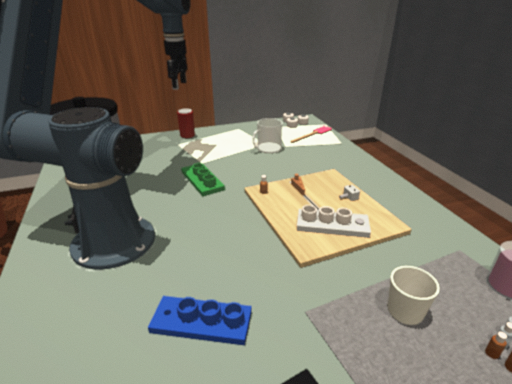

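View pics/wrist0.png

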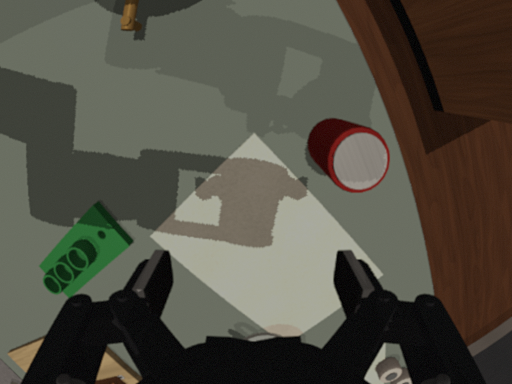

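```bash
cat > h.py <<'E'
import numpy as np, cv2
from plant import robot
def cloud(n,d,wfc=None):
    c=robot.get_calibration(n);K=c["K"];T=c["world_from_camera"]
    v,u=np.mgrid[:d.shape[0],:d.shape[1]]
    P=np.stack([(u-K[0,2])/K[0,0]*d,-(v-K[1,2])/K[1,1]*d,-d],-1)
    return P@T[:3,:3].T+T[:3,3]
def project(n,X):
    c=robot.get_calibration(n);K=c["K"];T=np.linalg.inv(c["world_from_camera"])
    p=np.atleast_2d(X)@T[:3,:3].T+T[:3,3]
    return np.stack([K[0,2]+K[0,0]*p[:,0]/-p[:,2],K[1,2]-K[1,1]*p[:,1]/-p[:,2]],-1)
E
python3 - <<'E'
from h import *
for n in ["scene","side"]:
    im=cv2.imread(f"pics/{n}0.png"); d=np.load(f"pics/{n}0d.npy"); P=cloud(n,d)
    h=cv2.cvtColor(im,cv2.COLOR_BGR2HSV)
    m=(h[...,0]>10)&(h[...,0]<25)&(h[...,1]>70)&(h[...,2]>120)&(abs(P[...,2]-.018)<.007)&(P[...,0]>.2)&(P[...,0]<1.1)&(abs(P[...,1])<.6)&(d>0)
    m=cv2.morphologyEx(m.astype(np.uint8),cv2.MORPH_OPEN,np.ones((3,3)))
    q=P[m>0]; print(n,len(q),q[:,2].mean(),q[:,2].std())
    r=cv2.minAreaRect(q[:,:2].astype(np.float32)*1000); print(r,cv2.boxPoints(r).tolist())
    for name,uv in dict(scene=dict(bottle=(270,202),stop=(177,219),knob=(237,224),jug=(320,300),cup=(152,150),wslot=(212,208)),side=dict(bottle=(264,180),stop=(351,191),knob=(299,185),jug=(268,130),cup=(411,280),pin=(360,222)))[n].items():
        print(name,np.round(P[uv[1],uv[0]],4))
    cv2.imwrite(f"pics/{n}_crop.png",cv2.resize(im[150:270,110:310] if n=="scene" else im[150:270,230:430],None,fx=4,fy=4,interpolation=cv2.INTER_CUBIC))
E
```

```text
scene 7389 0.01774732457700019 0.001436648491662266
((576.9052124023438, 107.85943603515625), (362.2146301269531, 715.9567260742188), 0.11469414085149765) [[395.0816650390625, 465.4745178222656], [396.514892578125, -250.48072814941406], [758.728759765625, -249.75564575195312], [757.2955322265625, 466.1995849609375]]
bottle [0.4493 0.0823 0.0676]
stop [ 0.6844 -0.0389  0.0465]
knob [0.566  0.085  0.0486]
jug [0.5567 0.3937 0.03  ]
cup [ 0.5939 -0.3985  0.0805]
wslot [ 0.5641 -0.0541  0.0184]
side 6425 0.017771756084337 0.0013531470875673614
((576.6100463867188, -52.662445068359375), (339.7866516113281, 382.5351867675781), 3.6800343990325928) [[394.79058837890625, 127.30622863769531], [419.34344482421875, -254.44017028808594], [758.4295043945312, -232.63111877441406], [733.8766479492188, 149.1152801513672]]
bottle [0.4435 0.0701 0.065 ]
stop [ 0.6785 -0.0481  0.0469]
knob [0.5521 0.048  0.0388]
jug [0.5712 0.3809 0.0949]
cup [ 0.6012 -0.4085  0.0491]
pin [ 0.6198 -0.1883  0.0433]
```

View pics/scene_crop.png

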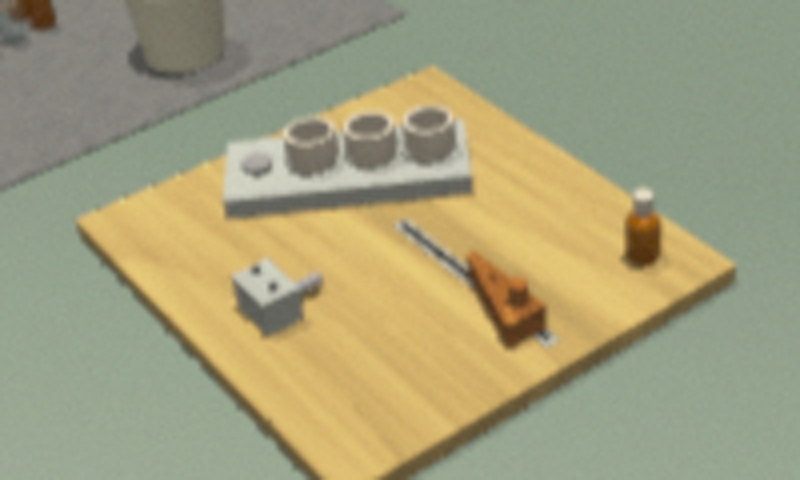

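View pics/side_crop.png

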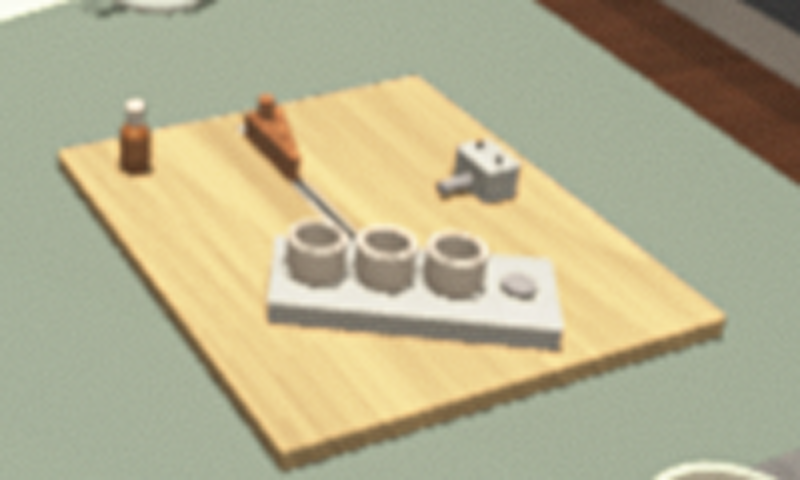

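```bash
cat >> h.py <<'E'
def fitrect(n,im,d,zlo,zhi,mask):
    P=cloud(n,d)
    m=mask&(P[...,2]>zlo)&(P[...,2]<zhi)&(d>0)
    k,l,s,_=cv2.connectedComponentsWithStats(m.astype(np.uint8),connectivity=4)
    i=1+np.argmax(s[1:,4]); return P[l==i]
E
python3 - <<'E'
from h import *
B={}
for n in ["scene","side"]:
    im=cv2.imread(f"pics/{n}0.png"); d=np.load(f"pics/{n}0d.npy"); P=cloud(n,d)
    h=cv2.cvtColor(im,cv2.COLOR_BGR2HSV)
    roi=(P[...,0]>.35)&(P[...,0]<.8)&(P[...,1]>-.3)&(P[...,1]<.2)
    q=fitrect(n,im,d,.012,.023,(h[...,0]>10)&(h[...,0]<28)&(h[...,1]>70)&(h[...,2]>100)&roi)
    r=cv2.minAreaRect(q[:,:2].astype(np.float32)*1000); print(n,"board",r)
    box=cv2.boxPoints(r); c=np.array(r[0])/1000
    e=[box[(i+1)%4]-box[i] for i in range(4)]
    ey=max(e,key=lambda a:a[1]); yaw=np.arctan2(-ey[0],ey[1]); print("yaw",yaw)
    R=np.array([[np.cos(yaw),-np.sin(yaw)],[np.sin(yaw),np.cos(yaw)]])
    tob=lambda p:(p[...,:2]-c)@R
    # tray top z .036
    q=fitrect(n,im,d,.030,.041,(h[...,1]<60)&roi&(tob(P)[...,0]<85e-3)&(tob(P)[...,1]<30e-3))
    rt=cv2.minAreaRect(tob(q).astype(np.float32)*1000); print("tray in board",rt,q[:,2].mean())
    bx=cv2.boxPoints(rt);print(np.round(bx).tolist())
    w=tob(P)[roi&(h[...,1]>110)&(P[...,2]>.033)&(P[...,2]<.065)&(tob(P)[...,0]>-.06)]*1000
    print("wedge",w.min(0),w.max(0),len(w))
    b=P[roi&(P[...,2]>.05)&(tob(P)[...,0]<-.09)]; print("bottle b",np.median(tob(b),0))
    s=P[roi&(P[...,2]>.044)&(P[...,2]<.052)&(tob(P)[...,0]>.085)]; print("stop top b",np.median(tob(s),0),tob(s).min(0),tob(s).max(0))
    ok=tob(P)
    s=ok[roi&(P[...,2]>.026)&(P[...,2]<.036)&(ok[...,0]>.055)&(ok[...,0]<.1)&(abs(ok[...,1]-.01)<.012)]; print("screw",np.round(np.sort(s[:,0])[:8],4),len(s), np.median(s,0))
E
```

```text
scene board ((578.0123291015625, -52.502349853515625), (340.830810546875, 383.9156188964844), 3.828580856323242)
yaw 0.06682128
tray in board ((-20.15825653076172, -93.0872573852539), (86.42501068115234, 189.68060302734375), 58.17137145996094) 0.03547906075154846
[[-124.0, -80.0], [38.0, -180.0], [83.0, -106.0], [-78.0, -6.0]]
wedge [-22.14999697  76.46364197] [ 12.45677038 155.64518299] 178
bottle b [-0.11835141  0.14115799]
stop top b [0.1146123 0.0117655] [ 0.09837528 -0.0120036 ] [0.12911337 0.03308474]
screw [0.0714 0.0719 0.0732 0.074  0.0752 0.0756 0.0762 0.0772] 23 [0.08012275 0.01304232]
side board ((576.7034301757812, -52.59410095214844), (339.9658203125, 382.7503967285156), 3.6189444065093994)
yaw 0.063162565
tray in board ((-18.972610473632812, -92.23543548583984), (83.14359283447266, 189.4772186279297), 58.50623321533203) 0.03554394712372725
[[-121.0, -78.0], [40.0, -177.0], [84.0, -106.0], [-78.0, -7.0]]
wedge [-21.16065705  73.34852622] [  9.40613785 152.33359345] 111
bottle b [-0.12014815  0.13249538]
stop top b [0.11110311 0.00916783] [ 0.09859078 -0.01254277] [0.12789238 0.03164529]
screw [0.0718 0.072  0.0722 0.0728 0.0732 0.0749 0.0754 0.0754] 34 [0.08801527 0.00852759]
```

```bash
cat >> h.py <<'E'
from scipy.spatial.transform import Rotation as Ro
C=np.array([.5773,-.0525]); YAW=.065
def b2w(x,y):
    c,s=np.cos(YAW),np.sin(YAW); return C+np.array([c*x-s*y,s*x+c*y])/1000
def w2b(p):
    c,s=np.cos(YAW),np.sin(YAW); q=np.asarray(p)[:2]-C; return np.array([c*q[0]+s*q[1],-s*q[0]+c*q[1]])*1000
def t2b(th,x,y):
    s,c=np.sin(th),np.cos(th); return 40-s*x-c*y, -130+c*x-s*y
def need(bx,by,z,yaw):
    """tool-frame units to go to board mm point, height z m, world yaw deg of tool x, pointing down"""
    st=robot.state(); R=Ro.from_quat(st["orientation"])
    w=b2w(bx,by); dp=np.array([w[0],w[1],z])-st["ee_pos"]
    Rt=Ro.from_euler("z",yaw,degrees=True)*Ro.from_euler("x",180,degrees=True)
    print("t",round(st["time_s"],2),"now b",np.round(w2b(st["ee_pos"]),1),"z",round(st["ee_pos"][2],4),"yaw",round(float(np.degrees(np.arctan2(*R.as_matrix()[[1,0],0]))),2),"F",np.round(st["force"],2))
    print("trans units",np.round(R.inv().apply(dp)/.03,2),"dr units",np.round(np.degrees((R.inv()*Rt).as_rotvec())/5,2), "target w",np.round(w,3))
E
python3 -c "
from h import *
b=t2b(1.018,145,76);print(b);need(*b,.15,-28)"
```

```text
(np.float64(-123.30889312325138), np.float64(-118.5455062591812))
t 0.15 now b [-257.2  628.8] z 0.2305 yaw 63.37 F [-0.23  0.26 -0.37]
trans units [-19.24  16.44   2.71] dr units [1.000e-02 2.000e-02 1.827e+01] target w [ 0.462 -0.179]
```

```bash
python3 -m pendant '{"translation":[[-0.5,0.43,0],[-0.96,0.82,0],[-0.96,0.82,0],[-0.96,0.82,0],[-0.96,0.82,0]],"dr":[[0,0,0],[0,0,0],[0,0,0],[0,0,0],[0,0,0]]}' -1 20
for i in 1; do python3 -m pendant '{"translation":[[-0.96,0.82,0],[-0.96,0.82,0],[-0.96,0.82,0],[-0.96,0.82,0],[-0.96,0.82,0]],"dr":[[0,0,0],[0,0,0],[0,0,0],[0,0,0],[0,0,0]]}'; done
python3 -c "
from h import *
b=t2b(1.018,145,76);need(*b,.15,-28)"
```

```text
time_s: 0.57
ee_pos: [0.321, 0.3908, 0.231]
orientation: [0.851, 0.526, -0.0, 0.0]
force: [0.3, -0.7, 0.2]
grip_width: 0.0256
time_s: 0.98
ee_pos: [0.3665, 0.2069, 0.2313]
orientation: [0.851, 0.525, 0.0, 0.0]
force: [0.6, -0.4, -0.1]
grip_width: -0.0002
t 0.98 now b [-193.5  272.5] z 0.2313 yaw 63.4 F [ 0.62 -0.37 -0.11]
trans units [-10.07   8.6    2.71] dr units [ 0.   -0.   18.28] target w [ 0.462 -0.179]
```

```bash
python3 -m pendant '{"translation":[[-0.96,0.82,0],[-0.96,0.82,0],[-0.96,0.82,0],[-0.96,0.82,0],[-0.96,0.82,0]],"dr":[[0,0,0],[0,0,0],[0,0,0],[0,0,0],[0,0,0]]}'
python3 -m pendant '{"translation":[[-0.96,0.82,0],[-0.96,0.82,0],[-0.96,0.82,0],[-0.8,0.65,0],[-0.5,0.4,0]],"dr":[[0,0,0],[0,0,0],[0,0,0],[0,0,0],[0,0,0]]}'
python3 -m pendant '{"translation":[[0,0,0.5],[0,0,0.5],[0,0,0.5],[0,0,0.5],[0,0,0.5]],"dr":[[0,0,1],[0,0,1],[0,0,1],[0,0,1],[0,0,1]]}'
python3 -m pendant '{"translation":[[0,0,0],[0,0,0],[0,0,0],[0,0,0],[0,0,0]],"dr":[[0,0,1],[0,0,1],[0,0,1],[0,0,1],[0,0,1]]}'
python3 -m pendant '{"translation":[[0,0,0],[0,0,0],[0,0,0],[0,0,0],[0,0,0]],"dr":[[0,0,1],[0,0,1],[0,0,1],[0,0,1],[0,0,1]]}'
python3 -m pendant '{"translation":[[0,0,0],[0,0,0],[0,0,0],[0,0,0],[0,0,0]],"dr":[[0,0,1],[0,0,1],[0,0,1],[0,0,0.3],[0,0,0]]}'
python3 -c "
from h import *
b=t2b(1.018,145,76);need(*b,.06,-28)"
```

```text
time_s: 1.4
ee_pos: [0.412, 0.0229, 0.2314]
orientation: [0.851, 0.525, 0.0, 0.0]
force: [1.2, -0.2, -0.7]
grip_width: 0.0001
time_s: 1.82
ee_pos: [0.451, -0.1383, 0.2314]
orientation: [0.852, 0.524, 0.0, 0.001]
force: [0.1, -0.1, -0.8]
grip_width: -0.0002
time_s: 2.23
ee_pos: [0.4499, -0.1347, 0.1556]
orientation: [0.945, 0.326, -0.0, -0.0]
force: [-0.2, -1.2, -0.5]
grip_width: 0.0003
time_s: 2.65
ee_pos: [0.4499, -0.1346, 0.1561]
orientation: [0.993, 0.114, -0.0, -0.0]
force: [0.6, 0.3, 0.1]
grip_width: 0.0001
time_s: 3.07
ee_pos: [0.4499, -0.1346, 0.1562]
orientation: [0.995, -0.103, -0.0, -0.0]
force: [0.2, 0.1, 0.4]
grip_width: -0.0001
time_s: 3.48
ee_pos: [0.4499, -0.1346, 0.1562]
orientation: [0.97, -0.243, -0.0, -0.0]
force: [-0.3, 0.2, 0.6]
grip_width: -0.0001
t 3.48 now b [-132.5  -73.6] z 0.1562 yaw -28.15 F [-0.26  0.15  0.61]
trans units [1.05 1.11 3.21] dr units [ 0.    0.   -0.03] target w [ 0.462 -0.179]
```

```bash
python3 -m pendant '{"translation":[[0.5,0.5,0],[0.55,0.61,0],[0,0,0.9],[0,0,0.9],[0,0,0.9]],"dr":[[0,0,0],[0,0,0],[0,0,0],[0,0,0],[0,0,0]]}'
python3 -m pendant '{"translation":[[0,0,0.5],[0,0,0.5],[0,0,0.3],[0,0,0.2],[0,0,0]],"dr":[[0,0,0],[0,0,0],[0,0,0],[0,0,0],[0,0,0]]}'
python3 - <<'E'
from h import *
b=t2b(1.018,145,76);need(*b,.024,-28)
for n in ["scene","side"]:
    p,d=robot.snapshot(n); im=p[...,::-1]
    u=project(n,[*b2w(-50,-30),.03])[0].astype(int)
    cr=im[max(0,u[1]-75):u[1]+75,u[0]-100:u[0]+100]
    cv2.imwrite(f"pics/{n}1.png",cv2.resize(cr,None,fx=4,fy=4,interpolation=cv2.INTER_CUBIC))
E
```

```text
time_s: 3.9
ee_pos: [0.4627, -0.1797, 0.0748]
orientation: [0.97, -0.243, 0.001, 0.0]
force: [0.7, 0.3, 0.0]
grip_width: -0.0001
time_s: 4.32
ee_pos: [0.4617, -0.1786, 0.0294]
orientation: [0.97, -0.243, -0.001, -0.0]
force: [0.2, 1.0, 1.0]
grip_width: 0.0
t 4.32 now b [-123.6 -118.3] z 0.0294 yaw -28.11 F [0.15 0.96 1.02]
trans units [0.01 0.   0.18] dr units [-0.    0.02 -0.02] target w [ 0.462 -0.179]
```

View pics/scene1.png

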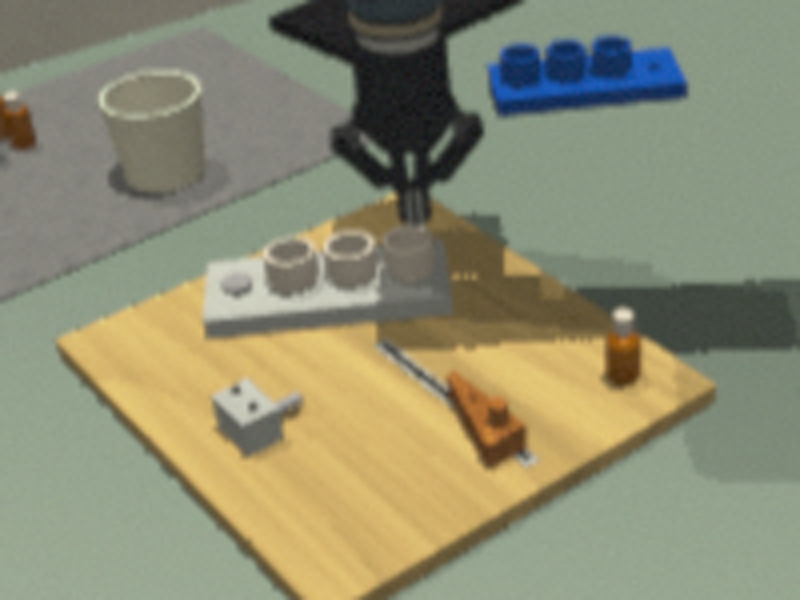

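View pics/side1.png

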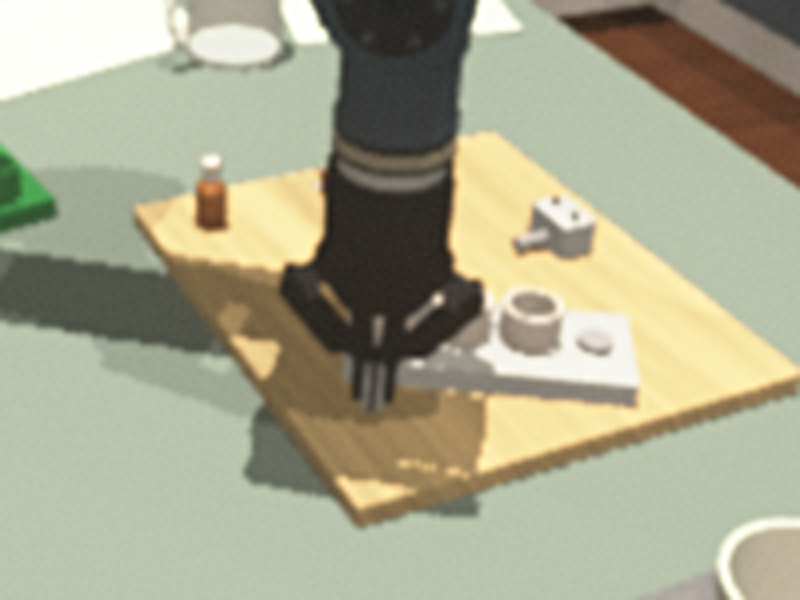

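```bash
python3 -m pendant '{"translation":[[0,0,0.18],[0,-0.2,0],[0,-0.2,0],[0,-0.15,0],[0,0,0]],"dr":[[0,0,0],[0,0,0],[0,0,0],[0,0,0],[0,0,0]]}'
python3 -m pendant '{"translation":[[0,-0.08,0],[0,-0.08,0],[0,-0.08,0],[0,-0.08,0],[0,-0.08,0]],"dr":[[0,0,0],[0,0,0],[0,0,0],[0,0,0],[0,0,0]]}'
python3 -c "
from h import *
b=t2b(1.018,145,51);need(*b,.024,-28)"
```

```text
time_s: 4.83
ee_pos: [0.4703, -0.1633, 0.0252]
orientation: [0.97, -0.242, 0.0, 0.0]
force: [-0.3, 0.2, 0.4]
grip_width: -0.0004
time_s: 5.25
ee_pos: [0.4752, -0.1536, 0.0249]
orientation: [0.97, -0.243, -0.0, 0.0]
force: [-2.6, -1.9, 0.9]
grip_width: 0.0003
t 5.25 now b [-108.5  -94.3] z 0.0249 yaw -28.11 F [-2.57 -1.91  0.95]
trans units [0.   0.12 0.03] dr units [ 0.01  0.01 -0.02] target w [ 0.474 -0.157]
```

```bash
python3 -m pendant '{"translation":[[-0.06,-0.17,0],[-0.09,-0.25,0],[-0.09,-0.25,0],[-0.09,-0.25,0],[-0.09,-0.25,0]],"dr":[[0,0,0.4],[0,0,0.6],[0,0,0.6],[0,0,0.6],[0,0,0.6]]}'
python3 -m pendant '{"translation":[[-0.09,-0.25,0],[-0.09,-0.25,0],[-0.09,-0.25,0],[-0.09,-0.25,0],[-0.09,-0.25,0]],"dr":[[0,0,0.6],[0,0,0.6],[0,0,0.6],[0,0,0.6],[0,0,0.6]]}'
python3 -c "
from h import *
b=t2b(.057,145,51);need(*b,.024,-83)"
```

```text
time_s: 5.67
ee_pos: [0.4848, -0.1176, 0.0249]
orientation: [0.933, -0.361, 0.0, 0.0]
force: [0.4, -2.3, -0.7]
grip_width: 0.0002
time_s: 6.08
ee_pos: [0.5035, -0.0825, 0.0249]
orientation: [0.878, -0.479, 0.0, 0.0]
force: [-0.6, -0.3, -0.4]
grip_width: 0.0002
t 6.08 now b [-75.6 -25.1] z 0.0249 yaw -57.28 F [-0.57 -0.29 -0.4 ]
trans units [-0.17 -2.24  0.03] dr units [ 0.   -0.    5.14] target w [ 0.557 -0.042]
```

```bash
python3 -m pendant '{"translation":[[-0.06,-0.2,0],[-0.06,-0.2,0],[-0.06,-0.2,0],[-0.06,-0.2,0],[-0.06,-0.2,0]],"dr":[[0,0,0.5],[0,0,0.5],[0,0,0.5],[0,0,0.5],[0,0,0.5]]}'
python3 -m pendant '{"translation":[[-0.05,-0.15,0],[-0.03,-0.1,0],[-0.03,-0.1,0],[-0.03,-0.1,0],[-0.03,-0.1,0]],"dr":[[0,0,0.4],[0,0,0.25],[0,0,0.25],[0,0,0.25],[0,0,0.25]]}'
python3 -c "
from h import *
b=t2b(.057,145,51);need(*b,.024,-83)"
```

```text
time_s: 6.5
ee_pos: [0.5245, -0.0603, 0.0249]
orientation: [0.82, -0.572, -0.001, 0.001]
force: [-1.4, -0.8, 2.0]
grip_width: -0.0001
time_s: 6.92
ee_pos: [0.5378, -0.0502, 0.0248]
orientation: [0.784, -0.62, -0.002, 0.001]
force: [-3.9, -1.5, 2.9]
grip_width: -0.0001
t 6.92 now b [-39.3   4.9] z 0.0248 yaw -76.67 F [-3.93 -1.49  2.86]
trans units [-0.12 -0.7   0.02] dr units [0.05 0.02 1.27] target w [ 0.557 -0.042]
```

```bash
python3 -m pendant '{"translation":[[-0.02,-0.08,0],[-0.02,-0.08,0],[-0.02,-0.08,0],[-0.02,-0.08,0],[-0.02,-0.08,0]],"dr":[[0,0,0.2],[0,0,0.2],[0,0,0.2],[0,0,0.2],[0,0,0.2]]}'
python3 -c "
from h import *
b=t2b(.057,145,51);need(*b,.024,-83)"
```

```text
time_s: 7.33
ee_pos: [0.5508, -0.0451, 0.0247]
orientation: [0.756, -0.654, -0.0, 0.0]
force: [-1.8, 1.4, 0.2]
grip_width: 0.0001
t 7.33 now b [-25.9   9.1] z 0.0247 yaw -81.72 F [-1.85  1.38  0.19]
trans units [-0.07 -0.23  0.02] dr units [0.01 0.01 0.26] target w [ 0.557 -0.042]
```

```bash
python3 -m pendant '{"translation":[[-0.01,-0.04,0],[-0.01,-0.04,0],[-0.01,-0.04,0]],"dr":[[0,0,0.1],[0,0,0.1],[0,0,0.05]]}'
python3 -m pendant '{"translation":[[0,-0.03,0],[0,-0.03,0]],"dr":[[0,0,0],[0,0,0]]}'
python3 -c "
from h import *
b=t2b(.057,145,51);need(*b,.024,-83)"
```

```text
time_s: 7.58
ee_pos: [0.5546, -0.044, 0.0248]
orientation: [0.749, -0.662, -0.0, -0.0]
force: [-1.7, 1.1, -0.6]
grip_width: 0.0001
time_s: 7.75
ee_pos: [0.5562, -0.0438, 0.0249]
orientation: [0.75, -0.662, -0.0, 0.0]
force: [-2.4, 1.5, 0.0]
grip_width: -0.0003
t 7.75 now b [-20.5  10. ] z 0.0249 yaw -82.88 F [-2.44  1.47  0.05]
trans units [-0.06 -0.05  0.03] dr units [0.   0.   0.02] target w [ 0.557 -0.042]
```

Near the expected stop; feel for it in 0.6 mm rows.

```bash
R='' ; python3 -m pendant '{"translation":[[0,-0.02,0],[0,-0.02,0],[0,-0.02,0]],"dr":[[0,0,0],[0,0,0],[0,0,0]]}'
python3 -m pendant '{"translation":[[0,-0.02,0],[0,-0.02,0]],"dr":[[0,0,0],[0,0,0]]}'
```

```text
time_s: 8.0
ee_pos: [0.5577, -0.0437, 0.0249]
orientation: [0.75, -0.662, -0.0, 0.0]
force: [-3.6, 0.6, 1.4]
grip_width: -0.0001
time_s: 8.17
ee_pos: [0.5578, -0.0437, 0.0249]
orientation: [0.75, -0.662, -0.001, 0.001]
force: [-6.9, -1.5, 3.4]
grip_width: 0.0003
```

```bash
python3 -m pendant '{"translation":[[0,-0.02,0],[0,0,0]],"dr":[[0,0,0],[0,0,0]]}'
```

```text
time_s: 8.33
ee_pos: [0.5578, -0.0436, 0.0249]
orientation: [0.75, -0.662, -0.002, 0.001]
force: [-6.3, -2.0, 3.3]
grip_width: -0.0003
```

```bash
python3 -m pendant '{"translation":[[0,-0.02,0],[0,0,0]],"dr":[[0,0,0],[0,0,0]]}'
```

```text
time_s: 8.5
ee_pos: [0.5578, -0.0436, 0.0249]
orientation: [0.75, -0.662, -0.002, 0.002]
force: [-7.3, -2.5, 3.7]
grip_width: 0.0001
```

```bash
python3 -m pendant '{"translation":[[0,-0.02,0],[0,-0.02,0],[0,0,0]],"dr":[[0,0,0],[0,0,0],[0,0,0]]}'
```

```text
time_s: 8.75
ee_pos: [0.5578, -0.0436, 0.0249]
orientation: [0.75, -0.661, -0.003, 0.003]
force: [-9.9, -3.0, 5.0]
grip_width: 0.0002
```

```bash
python3 -m pendant '{"translation":[[0,-0.02,0],[0,-0.02,0],[0,0,0]],"dr":[[0,0,0],[0,0,0],[0,0,0]]}'
```

```text
time_s: 9.0
ee_pos: [0.5578, -0.0435, 0.0249]
orientation: [0.75, -0.661, -0.004, 0.003]
force: [-11.5, -4.0, 7.9]
grip_width: -0.0
```

```bash
python3 -m pendant '{"translation":[[0,0,0],[0,0,0],[0,0,0],[0,0,0],[0,0,0]],"dr":[[0,0,0],[0,0,0],[0,0,0],[0,0,0],[0,0,0]]}'
python3 - <<'E'
from h import *
b=t2b(.057,145,51);need(*b,.024,-83)
for n in ["scene","side"]:
    p,d=robot.snapshot(n); im=p[...,::-1]
    u=project(n,[*b2w(20,0),.03])[0].astype(int)
    cr=im[max(0,u[1]-75):u[1]+75,u[0]-100:u[0]+100]
    cv2.imwrite(f"pics/{n}2.png",cv2.resize(cr,None,fx=4,fy=4,interpolation=cv2.INTER_CUBIC))
E
```

```text
time_s: 9.42
ee_pos: [0.5578, -0.0435, 0.0249]
orientation: [0.75, -0.661, -0.004, 0.003]
force: [-11.8, -5.0, 6.7]
grip_width: -0.0002
t 9.42 now b [-18.9  10.3] z 0.0249 yaw -82.81 F [-11.77  -4.95   6.67]
trans units [-0.05  0.01  0.03] dr units [0.12 0.02 0.04] target w [ 0.557 -0.042]
```

View pics/scene2.png

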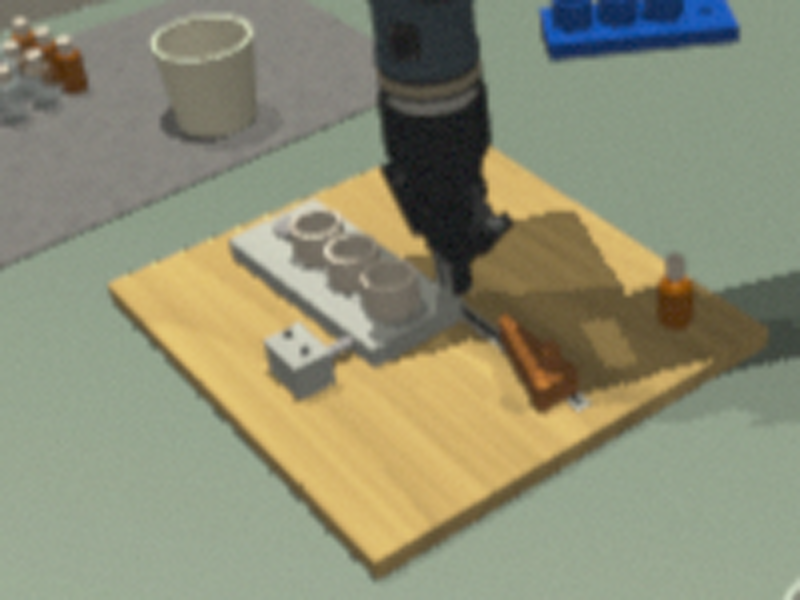

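View pics/side2.png

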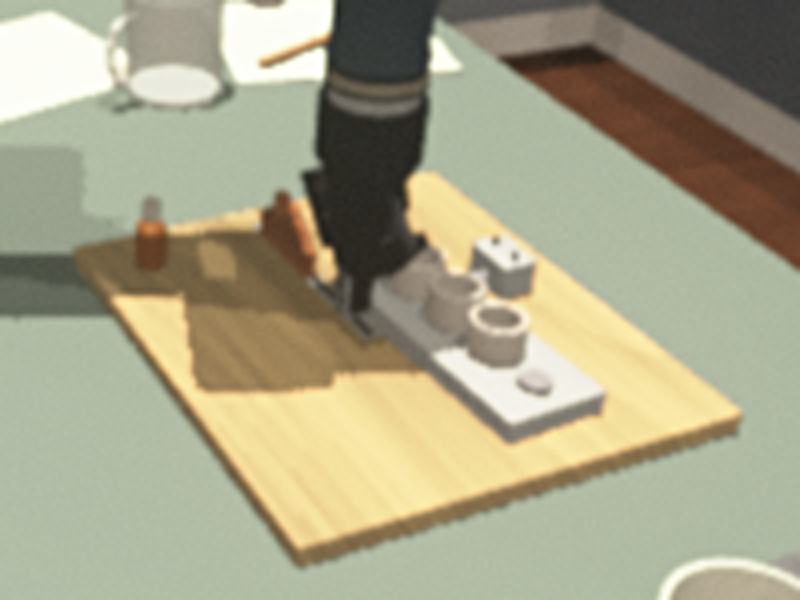

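```bash
python3 -m pendant '{"translation":[[0,0.1,0],[0,0.15,0],[0,0.3,0],[0,0.3,0],[0,0,-0.5]],"dr":[[0,0,0],[0,0,0],[0,0,0],[0,0,0],[0,0,0]]}'
python3 -m pendant '{"translation":[[0,0,-0.9],[0,0,-0.9],[0,0,-0.9],[0,0,-0.5],[0,0,0]],"dr":[[0,0,-0.5],[0,0,-1],[0,0,-1],[0,0,-1],[0,0,-1]]}'
python3 -m pendant '{"translation":[[0,0,0],[0,0,0],[0,0,0],[0,0,0],[0,0,0]],"dr":[[0,0,-1],[0,0,-1],[0,0,-1],[0,0,-1],[0,0,-1]]}'
python3 -m pendant '{"translation":[[0,0,0],[0,0,0],[0,0,0],[0,0,0],[0,0,0]],"dr":[[0,0,-1],[0,0,-1],[0,0,-1],[0,0,-1],[0,0,-1]]}'
python3 -m pendant '{"translation":[[0,0,0],[0,0,0],[0,0,0],[0,0,0]],"dr":[[0,0,-1],[0,0,-1],[0,0,-0.8],[0,0,0]]}'
python3 - <<'E'
from h import *
need(-4,190,.10,3.72)
for n in ["scene","side"]:
    p,d=robot.snapshot(n); im=p[...,::-1].copy(); P=cloud(n,d)
    cv2.imwrite(f"pics/{n}3.png",im)
    h=cv2.cvtColor(im,cv2.COLOR_BGR2HSV)
    q=P.reshape(-1,3); b=np.array([w2b(x) for x in q]); s=h[...,1].ravel()
    k=(s>110)&(q[:,2]>.033)&(q[:,2]<.065)&(b[:,0]>-45)&(b[:,0]<60)&(b[:,1]>0)&(b[:,1]<190)
    w=b[k]; print(n,"wedge",w.min(0),w.max(0),k.sum()) 
    k=(s<60)&(q[:,2]>.030)&(q[:,2]<.041)&(b[:,0]>-60)&(b[:,0]<85)&(b[:,1]<45)&(b[:,1]>-175)&((b[:,0]<65)|(b[:,1]<-30))
    print(cv2.minAreaRect(b[k].astype(np.float32)))
E
```

```text
time_s: 9.93
ee_pos: [0.5338, -0.0458, 0.038]
orientation: [0.75, -0.662, -0.003, 0.001]
force: [-0.3, 0.3, -0.1]
grip_width: 0.0001
time_s: 10.35
ee_pos: [0.54, -0.0472, 0.1397]
orientation: [0.865, -0.501, 0.005, -0.001]
force: [0.2, -0.1, -0.9]
grip_width: 0.0001
time_s: 10.77
ee_pos: [0.5375, -0.0465, 0.1361]
orientation: [0.953, -0.302, 0.001, -0.0]
force: [-0.8, -0.3, -0.1]
grip_width: 0.0004
time_s: 11.18
ee_pos: [0.5374, -0.0465, 0.136]
orientation: [0.996, -0.088, 0.001, 0.0]
force: [-1.4, 0.8, 0.5]
grip_width: 0.0002
time_s: 11.52
ee_pos: [0.5374, -0.0465, 0.136]
orientation: [0.999, 0.032, 0.001, 0.0]
force: [0.4, 0.1, 0.1]
grip_width: 0.0002
t 11.52 now b [-39.4   8.6] z 0.136 yaw 3.68 F [0.35 0.05 0.09]
trans units [ 1.17 -6.05  1.2 ] dr units [ 0.   -0.01 -0.01] target w [0.561 0.137]
scene wedge [-21.67806566  73.4722738 ] [ 12.71964792 155.52238604] 180
((35.14897155761719, -61.688873291015625), (83.63785552978516, 195.8548583984375), 4.3165998458862305)
side wedge [-22.62916362  73.13977934] [  7.71084822 147.62199753] 112
((35.15467071533203, -63.377838134765625), (82.8700942993164, 186.21067810058594), 4.510500431060791)
```

View pics/scene3.png

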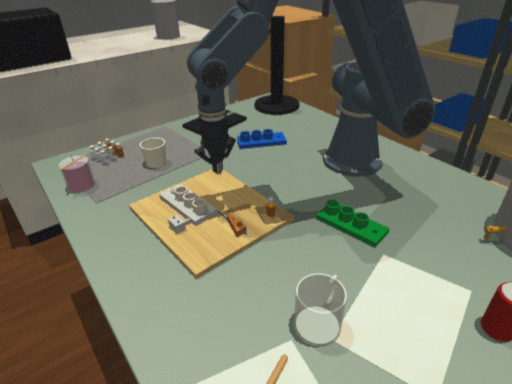

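```bash
python3 -m pendant '{"translation":[[0.1,-0.5,0],[0.2,-1,0],[0.2,-1,0],[0.2,-1,0],[0.2,-1,0]],"dr":[[0,0,0],[0,0,0],[0,0,0],[0,0,0],[0,0,0]]}'
python3 -m pendant '{"translation":[[0.17,-1,0],[0.1,-0.55,0],[0,0,0.8],[0,0,0.8],[0,0,0]],"dr":[[0,0,0],[0,0,0],[0,0,0],[0,0,0],[0,0,0]]}'
python3 -c "
from h import *
need(-4,190,.025,3.72)"
```

```text
time_s: 12.03
ee_pos: [0.556, 0.0913, 0.1359]
orientation: [1.0, 0.03, 0.0, 0.0]
force: [-0.0, -0.3, -0.9]
grip_width: -0.0004
time_s: 12.45
ee_pos: [0.5579, 0.1375, 0.0843]
orientation: [0.999, 0.031, -0.004, 0.0]
force: [-1.5, -0.2, -0.7]
grip_width: 0.0002
t 12.45 now b [ -7.  190.9] z 0.0843 yaw 3.6 F [-1.48 -0.18 -0.73]
trans units [0.12 0.03 1.98] dr units [-0.    0.09 -0.02] target w [0.561 0.137]
```

```bash
python3 -m pendant '{"translation":[[0.1,0,0.6],[0,0,0.6],[0,0,0.5],[0,0,0.25],[0,0,0]],"dr":[[0,0,0],[0,0,0],[0,0,0],[0,0,0],[0,0,0]]}'
python3 -c "
from h import *
need(-4,170,.025,3.72)"
```

```text
time_s: 12.87
ee_pos: [0.5632, 0.1369, 0.0285]
orientation: [1.0, 0.031, -0.001, 0.0]
force: [0.4, 0.5, -0.1]
grip_width: -0.0002
t 12.87 now b [ -1.8 189.9] z 0.0285 yaw 3.55 F [ 0.38  0.52 -0.08]
trans units [-0.07  0.67  0.12] dr units [-0.    0.03 -0.03] target w [0.562 0.117]
```

```bash
python3 -m pendant '{"translation":[[-0.05,0.2,0.05],[0,0.2,0],[0,0.1,0],[0,0.1,0],[0,0.1,0]],"dr":[[0,0,0],[0,0,0],[0,0,0],[0,0,0],[0,0,0]]}'
python3 -m pendant '{"translation":[[0,0.1,0],[0,0.1,0],[0,0.1,0],[0,0.1,0],[0,0.1,0]],"dr":[[0,0,0],[0,0,0],[0,0,0],[0,0,0],[0,0,0]]}'
python3 -c "
from h import *
need(-4,110,.025,3.72)"
```

```text
time_s: 13.28
ee_pos: [0.5643, 0.1157, 0.0287]
orientation: [1.0, 0.031, 0.001, 0.0]
force: [-0.1, -0.4, -0.5]
grip_width: -0.0002
time_s: 13.7
ee_pos: [0.565, 0.1014, 0.0281]
orientation: [1.0, 0.032, 0.0, -0.0]
force: [-0.1, 2.9, 1.0]
grip_width: 0.0003
t 13.7 now b [ -2.3 154.4] z 0.0281 yaw 3.62 F [-0.12  2.95  1.05]
trans units [-0.05  1.48  0.1 ] dr units [-0.   -0.01 -0.02] target w [0.566 0.057]
```

```bash
python3 -m pendant '{"translation":[[0,0.12,0],[0,0.12,0],[0,0.12,0],[0,0.12,0],[0,0.12,0]],"dr":[[0,0,0],[0,0,0],[0,0,0],[0,0,0],[0,0,0]]}'
python3 -m pendant '{"translation":[[0,0.05,0],[0,0.05,0],[0,0.05,0]],"dr":[[0,0,0],[0,0,0],[0,0,0]]}'
python3 -c "
from h import *
need(-4,118,.025,3.72)"
```

```text
time_s: 14.12
ee_pos: [0.566, 0.0829, 0.0279]
orientation: [1.0, 0.032, 0.0, 0.0]
force: [-0.0, 1.8, 2.6]
grip_width: 0.0003
time_s: 14.37
ee_pos: [0.5663, 0.0786, 0.0279]
orientation: [1.0, 0.032, 0.0, -0.0]
force: [0.1, 1.7, 1.9]
grip_width: 0.0001
t 14.37 now b [ -2.5 131.6] z 0.0279 yaw 3.61 F [0.14 1.73 1.87]
trans units [-0.05  0.45  0.1 ] dr units [-0.   -0.   -0.02] target w [0.566 0.065]
```

```bash
python3 -m pendant '{"translation":[[0,0.05,0],[0,0.05,0],[0,0.05,0]],"dr":[[0,0,0],[0,0,0],[0,0,0]]}'
python3 -m pendant '{"translation":[[0,0.03,0],[0,0.03,0],[0,0.03,0]],"dr":[[0,0,0],[0,0,0],[0,0,0]]}'
python3 -c "
from h import *
need(-4,118,.025,3.72)"
```

```text
time_s: 14.62
ee_pos: [0.5665, 0.0742, 0.0279]
orientation: [0.999, 0.032, 0.0, 0.0]
force: [0.7, 2.9, 1.4]
grip_width: 0.0004
time_s: 14.87
ee_pos: [0.5667, 0.0716, 0.0279]
orientation: [1.0, 0.032, 0.0, 0.0]
force: [1.3, 2.4, 1.7]
grip_width: -0.0003
t 14.87 now b [ -2.5 124.5] z 0.0279 yaw 3.62 F [1.29 2.38 1.72]
trans units [-0.05  0.22  0.1 ] dr units [ 0.   -0.   -0.02] target w [0.566 0.065]
```

```bash
python3 -m pendant '{"translation":[[0,0.03,0],[0,0.03,0],[0,0.02,0]],"dr":[[0,0,0],[0,0,0],[0,0,0]]}'
```

```text
time_s: 15.12
ee_pos: [0.5669, 0.0691, 0.0279]
orientation: [1.0, 0.032, 0.0, 0.0]
force: [1.3, 2.5, 1.1]
grip_width: 0.0001
```

```bash
python3 -m pendant '{"translation":[[0,0.03,0],[0,0.02,0],[0,0.02,0]],"dr":[[0,0,0],[0,0,0],[0,0,0]]}'
```

```text
time_s: 15.37
ee_pos: [0.567, 0.0671, 0.0279]
orientation: [1.0, 0.032, 0.0, 0.0]
force: [0.9, 3.2, 0.8]
grip_width: -0.0
```

```bash
python3 -m pendant '{"translation":[[0,0.02,0],[0,0.02,0],[0,0.02,0]],"dr":[[0,0,0],[0,0,0],[0,0,0]]}'
```

```text
time_s: 15.62
ee_pos: [0.5671, 0.0653, 0.0279]
orientation: [1.0, 0.032, 0.0, 0.0]
force: [0.5, 2.9, 1.7]
grip_width: -0.0001
```

```bash
python3 -m pendant '{"translation":[[0,0.02,0],[0,0.02,0],[0,0.02,0]],"dr":[[0,0,0],[0,0,0],[0,0,0]]}'
```

```text
time_s: 15.87
ee_pos: [0.5672, 0.0635, 0.0279]
orientation: [1.0, 0.032, 0.0, 0.0]
force: [2.0, 2.4, 0.9]
grip_width: -0.0002
```

```bash
python3 -m pendant '{"translation":[[0,0.02,0],[0,0.02,0],[0,0.02,0]],"dr":[[0,0,0],[0,0,0],[0,0,0]]}'
```

```text
time_s: 16.12
ee_pos: [0.5673, 0.0617, 0.0279]
orientation: [1.0, 0.032, 0.0, 0.0]
force: [1.4, 2.4, 1.2]
grip_width: 0.0002
```

```bash
python3 -m pendant '{"translation":[[0,0.02,0],[0,0.02,0],[0,0.02,0]],"dr":[[0,0,0],[0,0,0],[0,0,0]]}'
```

```text
time_s: 16.37
ee_pos: [0.5674, 0.0599, 0.0279]
orientation: [1.0, 0.032, 0.0, 0.0]
force: [0.9, 2.3, 2.2]
grip_width: 0.0
```

```bash
python3 -m pendant '{"translation":[[0,0.02,0],[0,0.02,0],[0,0.02,0]],"dr":[[0,0,0],[0,0,0],[0,0,0]]}'
```

```text
time_s: 16.62
ee_pos: [0.5676, 0.0581, 0.0279]
orientation: [1.0, 0.032, 0.0, -0.0]
force: [0.9, 3.1, 1.7]
grip_width: 0.0003
```

```bash
python3 -m pendant '{"translation":[[0,0.02,0],[0,0.02,0],[0,0.02,0]],"dr":[[0,0,0],[0,0,0],[0,0,0]]}'
python3 - <<'E'
from h import *
need(-4,118,.025,3.72)
for n in ["scene","side"]:
    p,d=robot.snapshot(n); im=p[...,::-1].copy()
    u=project(n,[*b2w(20,40),.03])[0].astype(int)
    cr=im[max(0,u[1]-60):u[1]+60,u[0]-80:u[0]+80]
    cv2.imwrite(f"pics/{n}4.png",cv2.resize(cr,None,fx=5,fy=5,interpolation=cv2.INTER_CUBIC))
E
```

```text
time_s: 16.87
ee_pos: [0.5676, 0.057, 0.0279]
orientation: [1.0, 0.031, 0.0, -0.001]
force: [2.6, 7.2, 1.9]
grip_width: 0.0001
t 16.87 now b [ -2.6 109.9] z 0.0279 yaw 3.58 F [2.59 7.23 1.85]
trans units [-0.05 -0.27  0.1 ] dr units [-0.01 -0.   -0.03] target w [0.566 0.065]
```

View pics/scene4.png

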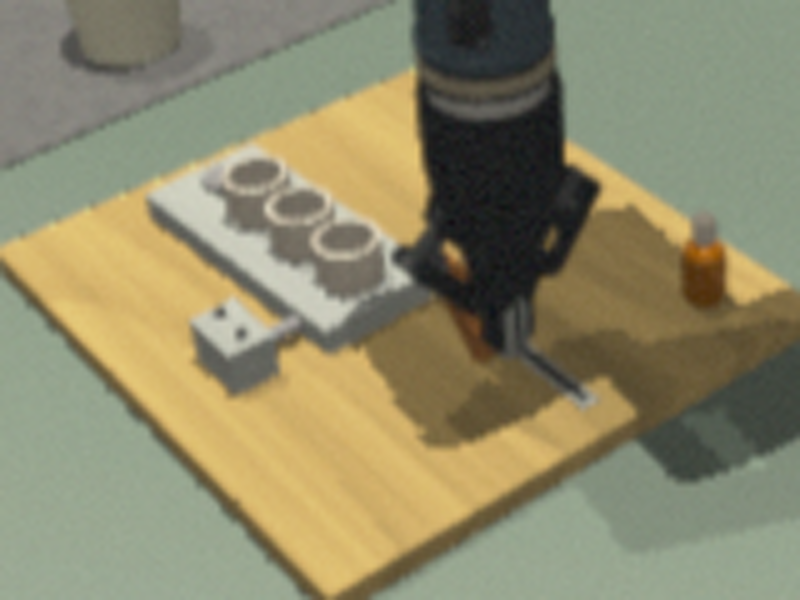

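View pics/side4.png

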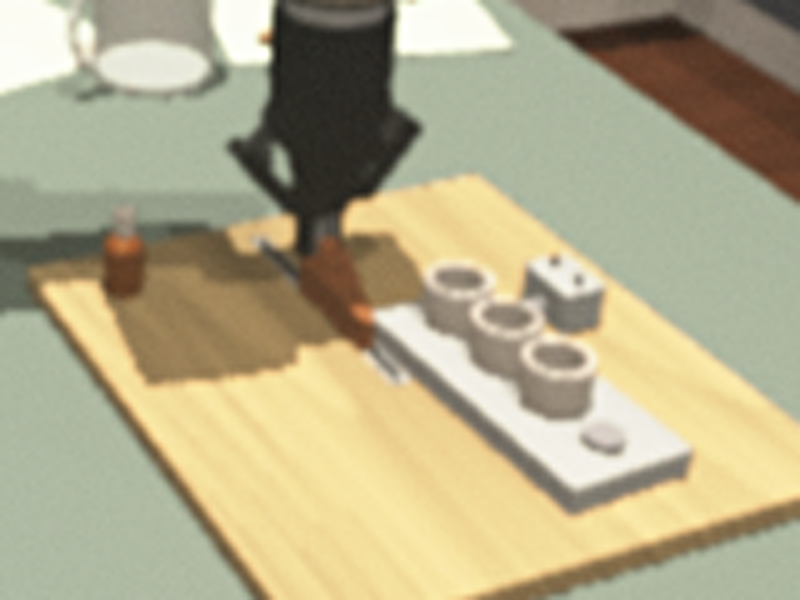

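```bash
python3 -m pendant '{"translation":[[0,0.02,0],[0,0.02,0],[0,0,0]],"dr":[[0,0,0],[0,0,0],[0,0,0]]}'
```

```text
time_s: 17.22
ee_pos: [0.5676, 0.0566, 0.0279]
orientation: [1.0, 0.031, 0.0, -0.001]
force: [1.6, 8.5, 1.4]
grip_width: 0.0
```

```bash
python3 -m pendant '{"translation":[[0,0.02,0],[0,0.02,0],[0,0,0]],"dr":[[0,0,0],[0,0,0],[0,0,0]]}'
```

```text
time_s: 17.47
ee_pos: [0.5676, 0.0561, 0.028]
orientation: [1.0, 0.031, 0.0, -0.002]
force: [2.6, 9.8, 2.6]
grip_width: 0.0
```

```bash
python3 -m pendant '{"translation":[[0,0.02,0],[0,0.02,0],[0,0,0]],"dr":[[0,0,0],[0,0,0],[0,0,0]]}'
```

```text
time_s: 17.72
ee_pos: [0.5676, 0.0557, 0.028]
orientation: [1.0, 0.031, 0.0, -0.002]
force: [2.8, 13.6, 2.5]
grip_width: -0.0003
```

```bash
python3 -m pendant '{"translation":[[0,0.02,0],[0,0.02,0],[0,0,0]],"dr":[[0,0,0],[0,0,0],[0,0,0]]}'
```

```text
time_s: 17.97
ee_pos: [0.5676, 0.0553, 0.028]
orientation: [1.0, 0.03, 0.0, -0.003]
force: [3.0, 16.3, 1.2]
grip_width: -0.0001
```

```bash
python3 -m pendant '{"translation":[[0,0.02,0],[0,0.02,0],[0,0,0]],"dr":[[0,0,0],[0,0,0],[0,0,0]]}'
```

```text
time_s: 18.22
ee_pos: [0.5676, 0.0549, 0.028]
orientation: [1.0, 0.03, 0.0, -0.003]
force: [3.0, 19.0, 2.4]
grip_width: 0.0002
```

```bash
python3 -m pendant '{"translation":[[0,-0.05,0],[0,-0.1,0],[0,-0.2,0],[0,-0.4,0],[0,-0.4,0]],"dr":[[0,0,0],[0,0,0],[0,0,0],[0,0,0],[0,0,0]]}'
python3 -m pendant '{"translation":[[0,-0.3,-0.3],[0,-0.3,-0.9],[0,-0.5,-0.9],[0,-0.5,-0.9],[0,-0.5,-0.9]],"dr":[[0,0,0],[0,0,0],[0,0,0],[0,0,0],[0,0,0]]}'
python3 -m pendant '{"translation":[[0,-1,0],[0,-1,0],[0,-1,0],[0,-0.5,0],[0,0,0]],"dr":[[0,0,0],[0,0,0],[0,0,0],[0,0,0],[0,0,0]]}'
python3 - <<'E'
from h import *
print(robot.state()["force"])
for n in ["scene","side"]:
    p,d=robot.snapshot(n); im=p[...,::-1].copy(); P=cloud(n,d)
    h=cv2.cvtColor(im,cv2.COLOR_BGR2HSV)
    q=P.reshape(-1,3); b=np.array([w2b(x) for x in q]); s=h[...,1].ravel()
    k=(s>110)&(q[:,2]>.033)&(q[:,2]<.065)&(b[:,0]>-45)&(b[:,0]<60)&(b[:,1]>0)&(b[:,1]<150)
    w=b[k]; print(n,"wedge",w.min(0),w.max(0),k.sum()) 
    k=(s<60)&(q[:,2]>.030)&(q[:,2]<.041)&(b[:,0]>-60)&(b[:,0]<85)&(b[:,1]<45)&(b[:,1]>-175)&((b[:,0]<65)|(b[:,1]<-30))
    print(cv2.minAreaRect(b[k].astype(np.float32)))
    u=project(n,[*b2w(20,20),.03])[0].astype(int)
    cr=im[max(0,u[1]-75):u[1]+75,u[0]-100:u[0]+100]
    cv2.imwrite(f"pics/{n}5.png",cv2.resize(cr,None,fx=4,fy=4,interpolation=cv2.INTER_CUBIC))
E
```

```text
time_s: 18.63
ee_pos: [0.565, 0.0849, 0.0276]
orientation: [1.0, 0.031, -0.001, 0.0]
force: [0.3, -0.4, 0.5]
grip_width: -0.0001
time_s: 19.05
ee_pos: [0.561, 0.1489, 0.1465]
orientation: [0.999, 0.032, -0.0, 0.0]
force: [0.7, -0.1, 0.3]
grip_width: 0.0001
time_s: 19.47
ee_pos: [0.5543, 0.256, 0.1455]
orientation: [0.999, 0.034, 0.0, -0.0]
force: [0.9, 0.2, -0.0]
grip_width: 0.0003
[ 0.91185087  0.17642655 -0.0062313 ]
scene wedge [-21.3762007   16.41659807] [11.90198684 99.97238696] 165
((36.322208404541016, -59.622474670410156), (82.00086212158203, 192.5948028564453), 3.1262481212615967)
side wedge [-22.18205401  17.01307626] [  8.14452263 100.27364765] 137
((34.31304168701172, -60.597633361816406), (82.34325408935547, 191.322509765625), 3.796851396560669)
```

View pics/scene5.png

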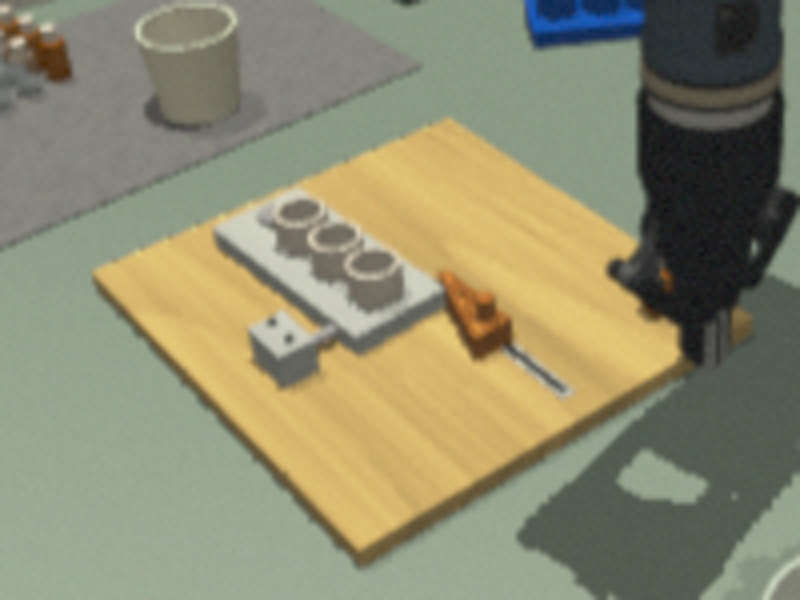

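View pics/side5.png

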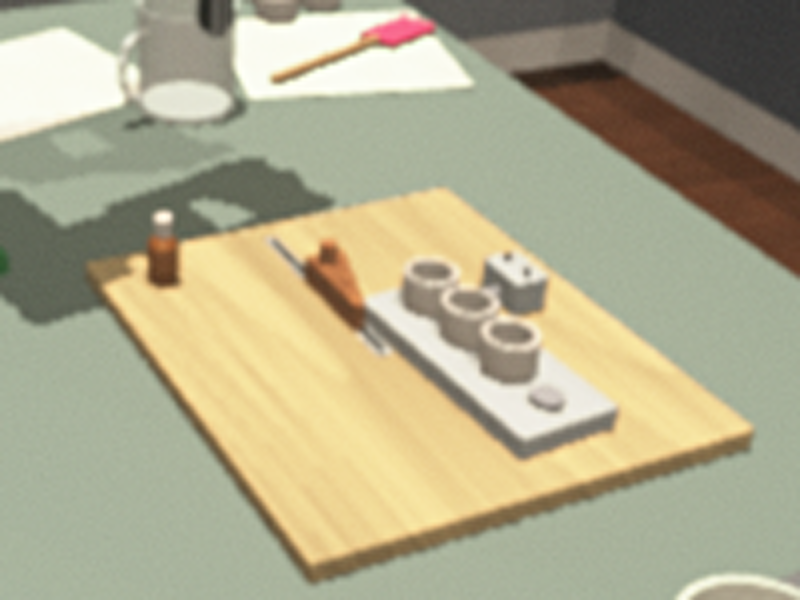

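```bash
python3 -c "
from plant import robot
print(robot.state()['qvel'].round(3)); print(robot.sign_off())"
```

```text
[-0.034  0.001  0.009 -0.001 -0.005 -0.001]
the job is handed in; nothing more can be done
None
```

I did the job in one pass and handed it in at about 19.6 s. The sign-off reports no verdict.

- **Tray:** I swung it round with the shut fingers onto the stop screw. I held it there at about 12–14 N for roughly 0.5 s, with the wedge still drawn back at board y of about 74 mm. The highest reading on the tray was about 14.5 N.
- **Wedge:** After letting go of the tray I pushed the wedge in by its butt until it jammed. The sampled force rose to about 19.4 N in total (19.0 N along the push), close to the 20 N limit. I then backed off and raised the arm clear.
- **Last checks:**
  - **Positions:** The pictures put the wedge tip at board y of about 17–20 mm (limit 32 mm), and the tray at about 0.055–0.065 rad from board +y (limit 0.11 rad).
  - **Contact:** In the last pictures the tray touches both the screw and the wedge.
  - **Other objects:** The bottle, jug and cup looked upright and in place. I judged this by eye and did not measure how far they had moved.
  - **Robot:** It touches nothing.

Before wedging, the pictures put the tray at 0.075–0.08 rad. I had worked out about 0.06 rad from the screw position, which is what it reads now. I could not measure the clamp force itself; I take it to be enough from how firmly the wedge jammed.

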